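# Hang a washed homogeniser shaft in the leaning drain stand

### The job

Take the orange-headed homogeniser shaft out of the white wash block and hang it to drain in the leaning stand: tip first down through all three rings, from the largest to the smallest, until the smallest ring stops it by its shoulder. Lower it gently all the way, letting go only once it is on the smallest ring, without forcing it; leave the grey-headed shaft, the beaker and the amber bottle as they stand.

Things in the scene. Friction and masses are not known exactly. Their poses are not given: they have to be found in the camera images.
- shaft_orange: The homogeniser shaft, rigid, 198 mm long, about 0.25 kg, tip down in the wash block. Origin at the tip's end, z along the shaft to the head. From the tip: steel tube 16 mm thick to 60 mm (6 mm chamfer); flat shoulder; 30 mm round body to 114 mm; taper to a 40 mm collar, 120 to 145 mm; square orange head 30 x 30 mm to 188 mm, sides square to its x and y (grip there); 14 mm stub
- shaft_orange_tip (a point): centre of the orange shaft's tip end (the same point as its origin)
- shaft_orange_shoulder (a point): centre of the orange shaft's shoulder, 60 mm from the tip end, where the 16 mm tip tube meets the 30 mm body
- shaft_orange_head (a point): centre of the orange shaft's 30 x 30 x 43 mm square head, 166.5 mm from the tip end; axes as the shaft's
- shaft_grey: The bystander: same shape and size as the orange shaft but with a grey head, in the other socket of the wash block
- wash_block: White plastic block, 190 (x) x 75 (y) x 50 mm high, fixed; origin at the centre of its underside. Two upright round sockets 19 mm in diameter and 40 mm deep at x = -55 and +55 mm; the shafts stand in them, tips 10 mm above the worktop, heads centred about 176 mm above it
- drain_stand: White drip tray 165 x 120 mm, 15 mm high, with an aluminium post at its back (+x) that carries a leaning row of three steel rings; fixed; origin on the worktop under the lowest ring's centre; z up, -x is the side to which the top of the row leans, roughly towards the robot
- ring_row: Three rings on one axis, fixed to the stand. Origin at the centre of the upper face of the lowest, smallest ring, 92 mm above the worktop; z runs up the rings' axis, leaning 35 degrees from vertical towards the stand's -x. A spine bar joins them on the +x side, inner face 44 mm from the axis, from -46 to +75 mm along it; nothing above the top ring
- ring_top (a point): centre of the upper face of the top ring, the largest: hole 46 mm, outside 56 mm, 8 mm thick; 72 mm above the lowest ring along the axis; axes as ring_row
- ring_mid (a point): centre of the upper face of the middle ring: hole 36 mm, outside 46 mm, 8 mm thick; 36 mm above the lowest ring along the axis; axes as ring_row
- ring_low (a point): centre of the upper face of the lowest ring, the smallest: hole 22 mm, outside 38 mm, 8 mm thick, so the tip tube passes and the shaft's shoulder stops on its upper face; axes as ring_row. Seated, the shaft rests loosely in the rings, leaning against them, collar inside the top ring, head above it
- beaker: clear plastic beaker, 64 mm wide, 74 mm high, bystander; origin at the centre of its underside
- stain: amber bottle with black cap, 50 mm wide, 85 mm high, bystander; origin at the centre of its underside
Things that resemble listed ones, but are neither listed nor needed, are in the scene too. Leave any red look-alike of the shaft_orange alone.

How it is judged:
On the way, in this order (a step that is already met when the one before it is completed fails the run):
1. the orange shaft is drawn clear of the wash block (z of shaft_orange_tip in the frame of wash_block above 0.055 m), for 0.1 s.
2. its tip is through the top ring (x of shaft_orange_tip in the frame of ring_top between -0.022 and 0.022 m and y of shaft_orange_tip in the frame of ring_top between -0.022 and 0.022 m and z of shaft_orange_tip in the frame of ring_top below -0.008 m), for 0.05 s.
3. its tip is through the middle ring (x of shaft_orange_tip in the frame of ring_mid between -0.017 and 0.017 m and y of shaft_orange_tip in the frame of ring_mid between -0.017 and 0.017 m and z of shaft_orange_tip in the frame of ring_mid below -0.008 m), for 0.05 s.
4. its tip is through the lowest ring (x of shaft_orange_tip in the frame of ring_low between -0.012 and 0.012 m and y of shaft_orange_tip in the frame of ring_low between -0.012 and 0.012 m and z of shaft_orange_tip in the frame of ring_low below -0.012 m), for 0.05 s.
At the end, for the whole second after the job is handed in: Orange shaft at rest through all rings, shoulder within 4 mm of the smallest ring's upper face, 6 mm of its centre, axis within 8 deg of the rings'; grey shaft in its socket (moved < 20 mm, tilt < 8 deg); beaker and amber bottle upright (11 deg), moved < 25 mm (z of shaft_orange_shoulder in the frame of ring_low between -0.004 and 0.004 m and x of shaft_orange_shoulder in the frame of ring_low between -0.006 and 0.006 m and y of shaft_orange_shoulder in the frame of ring_low between -0.006 and 0.006 m and angle between the z axis of shaft_orange and the z axis of ring_row, either way round below 0.14 rad and linear speed of shaft_orange below 0.02 m/s and distance of shaft_grey from where it was at the start of the episode below 0.02 m and angle between shaft_grey's own z axis and vertical below 0.15 rad and distance of each of beaker, stain from where it was at the start of the episode below 0.025 m and angle between each of beaker, stain's own z axis and vertical below 0.2 rad); the robot touches nothing.
It fails at once if the orange shaft is let go in the rings with its shoulder still more than 15 mm above the smallest ring (x of shaft_orange_tip in the frame of ring_top between -0.03 and 0.03 m and y of shaft_orange_tip in the frame of ring_top between -0.03 and 0.03 m and z of shaft_orange_tip in the frame of ring_top below -0.005 m and z of shaft_orange_shoulder in the frame of ring_low above 0.015 m and contact force between the fingers and shaft_orange below 0.2 N).
It fails at once if the shaft is forced against the stand with more than 80 N (contact force between shaft_orange and drain_stand above 80 N).
It fails at once if the grey shaft is pulled out or knocked over (distance of shaft_grey from where it was at the start of the episode above 0.03 m or angle between shaft_grey's own z axis and vertical above 0.3 rad).
It fails at once if the beaker or the amber bottle is knocked over (angle between any of beaker, stain's own z axis and vertical above 0.5 rad).
It also fails if it takes over 42 s, if anything falls off the work surface, if the arm or the gripper's body presses on something with over 40 N, if the wrist force passes 120 N, or if a joint passes its speed limit or range.

### The arm

A 7-joint arm with a two-finger parallel gripper is mounted at the origin on a cart in front of the work surface, level with it; the furniture and walls round the work are solid. World frame = base frame: x ahead of the robot, y to its left, z up, the work surface at z = 0. Lengths are in m, angles in rad, forces in N, time in s.
With the tool pointing down it reaches from about 0.4 to 0.85 m from the base axis. Payload 10.4 kg.
Tool frame: the origin (TCP) lies at the very end of the fingers, on their centre line; the grasp point (between the pads) lies 19 mm behind it (bot.pinch_z is the distance from the TCP to the grasp point, in m); z points along the fingers, y is the line along which they close (so a half turn about z gives the same grasp; the last joint's range is limited). The gripper opens to 87 mm and grips with 3 to 60 N. Pads are 19 mm wide; open, the fingers measure 117 mm over their backs; the gripper's body (75 mm by 190 mm) begins 51 mm behind the grasp point.
Start: joints at [1.313, 0.332, -0.065, 1.46, 0.022, 1.35, -0.088], TCP at [0.145, -0.608, 0.223] pointing down, gripper open.
Joint ranges: [-2.6, 2.6], [-0.5, 2.12], [-1.47, 1.34], [0.16, 2.42], [-1.27, 4.41], [0.06, 2.06], [-2.6, 2.6]. Speed limits (rad/s): [2.22, 2.22, 2.79, 2.79, 3.14, 3.14, 3.14].

### API

Orientations are given as a unit quaternion [x, y, z, w].
In Python, from workcell import bot gives the robot as it stands.
- The arm moves only by the shell command python3 -m creep 'ROWS' [FORCE]. ROWS is JSON, a list of rows, each a list of 7 numbers: the shift along the tool's x, y, z each as a share of 2 cm, from -1 to 1, then the turn, a rotation vector about the tool's x, y, z each as a share of 0.1 rad, from -1 to 1, then the opening, from -1 (shut) to 1 (fully open). In form: [[dx, dy, dz, ax, ay, az, claw], ...]. A call has 1 to 8 rows; each row shifts and turns the commanded pose from where the row before left it, along the tool's axes as they then stand; what a row does not reach is not made up. A row lasts 1/12 s, in which the tool goes at most 41.7 mm and 7.16 degrees, less where a joint would pass 70% of its speed; a pose out of reach is approached as far as the arm can. A call with a number of a shift or a turn outside -1 to 1 is refused whole. A call with a gripper value outside its range is refused whole. The fingers move at their own pace and stop on an object; FORCE is the grip in N (left out, the last holds). Time passes only in rows, so rows that do not move let the fingers close. It gives the time, the measured TCP pose, the force, the opening and the grip force at its end, in the units of the state.
- bot.sense(): the state, without advancing time (a new reading comes with each control period).
- bot.snapshot(name): name is "side" or "top" or "wrist"; returns (picture, depth): 384x512x3 uint8, red, green, blue; 384x512 float32, m along the optical axis (not along the pixel's ray), 0 where there is no reading.
- bot.calibration(name): a dict with "fx", "fy", "cx", "cy" (pixels), "rvec" (rotation vector, rad) and "tvec" (3), from world to camera coordinates, as OpenCV has them. Camera axes: x right, y down, z forward; pixel columns grow to the right and rows downward; lengths in m; the calibration is good to about 2 mm. A picture is of the moment at which its call begins: read the wrist's pose just before it. calibration takes no time and is no camera call; for the wrist camera it gives the pose at the moment of the call.
- bot.close_job(): hands the job in; it is judged then, once.
The state is a dict: "clock": time; "joints": joint angles; "dq": joint speeds; "effort": joint torques, N m; "eef_pos": TCP position; "tcp_rot": TCP orientation; "force": force on the tool from outside, world axes, zero at the start; "moment": the same for the moment, N m; "gripper_width": finger opening in m; "grasp_force": force on a finger pad.
Only numpy, scipy, OpenCV 4.12 (cv2) and the standard library are available. Lean on these libraries where they do the work, as an engineer would, in place of code of your own. Each camera call takes 0.05 s, during which the arm holds its last target. There are 200 camera calls.

## Working session

There is one attempt and no reset: what is moved stays moved. The work goes in short steps, Python scripts to look and compute and a shell command to move; the robot and the scene stay as the last step left them, time stands still between calls to the robot, and variables do not carry over. Pictures are saved under pics/ and viewed, at most 10 in all, crops included, and the job is handed in when it is done.

```bash
mkdir -p pics
cat > h.py <<'E'
import numpy as np, cv2
from scipy.spatial.transform import Rotation as R
from workcell import bot
def snap(n):
    c=bot.calibration(n); p,d=bot.snapshot(n); np.savez(''+n+'.npz',p=p,d=d,**c); return p,d,c
def load(n):
    z=np.load(''+n+'.npz'); return z['p'],z['d'],z
def world(c,u,v,z):
    u,v,z=map(np.asarray,(u,v,z))
    P=np.stack([(u-c['cx'])/c['fx']*z,(v-c['cy'])/c['fy']*z,z],-1)
    M=R.from_rotvec(np.ravel(c['rvec'])).as_matrix()
    return (P-np.ravel(c['tvec']))@M
def cloud(n):
    p,d,c=load(n); v,u=np.mgrid[:384,:512]
    return world(c,u,v,d),p,d
E
python3 - <<'E'
from h import *
a=[]
for n in("side","top"):
    p,d,c=snap(n); a.append(p)
    cv2.imwrite(f'pics/{n}0.png',p[:,:,::-1])
    print(n,(-R.from_rotvec(np.ravel(c['rvec'])).as_matrix().T@np.ravel(c['tvec'])).round(3),c['fx'])
s=bot.sense();print(s)
E
```

```text
side [ 0.225 -0.794  0.556] 406.53953220463023
top [ 0.475 -0.12   1.02 ] 446.9628195314176
{'clock': 0.1, 'joints': array([ 1.31340905,  0.33282017, -0.06467746,  1.46083694,  0.02158988,
        1.34988493, -0.08848513]), 'dq': array([ 9.31879036e-05, -3.05068227e-03, -7.10802633e-04, -2.66361391e-03,
        1.56396011e-04,  1.88121280e-03, -2.99524252e-04]), 'effort': array([ 5.94198245e-04, -6.24548078e+01,  2.44341017e-02, -3.90717065e+01,
       -6.12123334e-02,  3.65810876e-02,  1.01019762e-05]), 'eef_pos': array([ 0.14530769, -0.60753128,  0.22183599]), 'tcp_rot': array([ 9.93116489e-01,  1.17129185e-01, -9.95112134e-05, -6.19364108e-04]), 'force': array([0.24735977, 1.06344669, 0.29179028]), 'moment': array([0.01543874, 0.03943775, 0.01223231]), 'grasp_force': 0.0, 'gripper_width': 0.08658800432635898}
```

View pics/side0.png

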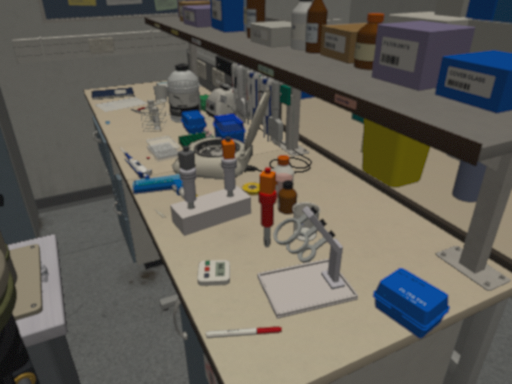

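View pics/top0.png

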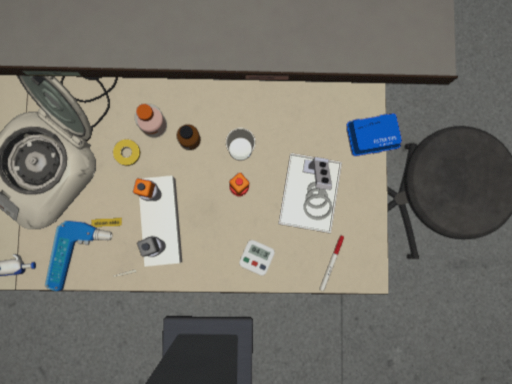

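The side view shows two orange-topped shafts. One is grey-bodied, in the white block's far socket (side 229,150; top 144,188). The other is red-bodied and stands outside the block (side 267,205; top 239,184), so it is the look-alike. The grey-headed shaft is at side (187,165) / top (150,246). The rings are at top (318,198). The one in the block fits the description, and I'll confirm it in a crop.

Run:
```python
from h import *
p,d,c=load('side'); q,e,k=load('top')
A=cv2.resize(p[120:280,140:380],None,fx=3.3,fy=3.3,interpolation=cv2.INTER_CUBIC)[:, :800]
B=cv2.resize(q[140:260,125:345],None,fx=3.6,fy=3.6,interpolation=cv2.INTER_CUBIC)[:,:800]
cv2.imwrite('pics/sidec.png',A[:,:,::-1]);cv2.imwrite('pics/topc.png',B[:,:,::-1])
W,p,d=cloud('top')
def pts(u0,u1,v0,v1,z0,z1):
    w=W[v0:v1,u0:u1].reshape(-1,3); return w[(w[:,2]>z0)&(w[:,2]<z1)]
def rep(n,w):
    r=cv2.minAreaRect((w[:,:2]*1000).astype(np.float32)); print(n,len(w),w.mean(0).round(4),r)
for n,b in dict(ohead=(125,165,170,210,.185,.203),ostub=(125,165,170,210,.203,.22),ghead=(130,170,230,265,.185,.203),block=(130,190,170,270,.043,.056),tray=(270,350,145,240,.008,.02),rings=(270,350,145,240,.06,.25),beaker=(220,260,125,165,.02,.12),stain=(172,205,120,155,.03,.12),red=(222,255,168,200,.03,.3)).items():
    try: rep(n,pts(*b))
    except Exception as x: print(n,x)
```

```text
ohead 227 [0.5707 0.0591 0.1973] ((571.6182861328125, 60.67575454711914), (29.77420997619629, 30.155996322631836), 78.35816192626953)
ostub 48 [0.5716 0.0608 0.2082] ((571.5360717773438, 61.038490295410156), (13.089598655700684, 11.901354789733887), 18.132240295410156)
ghead 234 [0.4628 0.0472 0.1973] ((462.5335998535156, 48.82071304321289), (29.851972579956055, 30.187400817871094), 22.59743309020996)
block 2311 [0.5136 0.0489 0.0504] ((517.337646484375, 55.310791015625), (190.5881805419922, 75.71819305419922), 6.379105091094971)
tray 1466 [ 0.5825 -0.2736  0.0113] ((579.4292602539062, -294.0083923339844), (151.28707885742188, 174.3343963623047), 80.92961120605469)
rings 989 [ 0.5839 -0.2769  0.1427] ((586.263427734375, -273.962158203125), (54.49445343017578, 134.31051635742188), 87.22825622558594)
beaker 373 [ 0.6946 -0.1189  0.0546] ((687.6658935546875, -119.04957580566406), (61.84269714355469, 60.39714050292969), 0.5015617609024048)
stain 448 [ 0.6996 -0.0055  0.0654] ((704.0648803710938, -3.050149917602539), (47.846885681152344, 49.36258316040039), 1.982014775276184)
red 358 [ 0.5807 -0.1176  0.1769] ((581.2777099609375, -117.9465560913086), (34.954612731933594, 34.49714660644531), 47.14737319946289)
```

View pics/sidec.png

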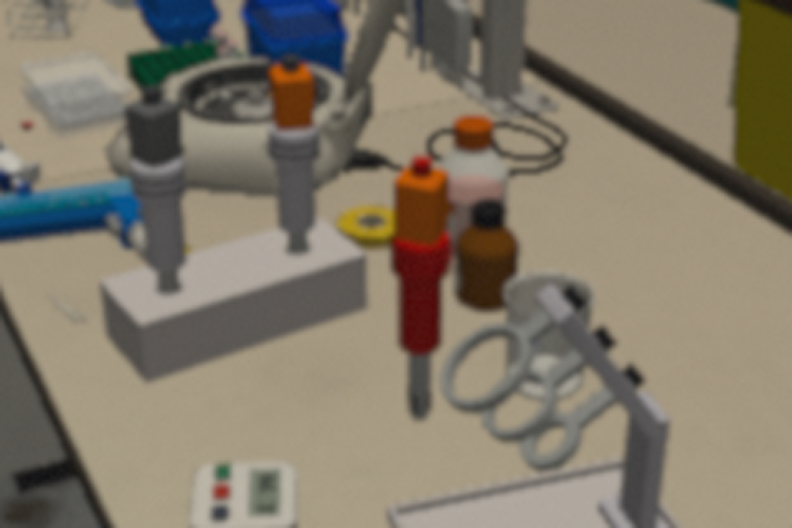

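View pics/topc.png

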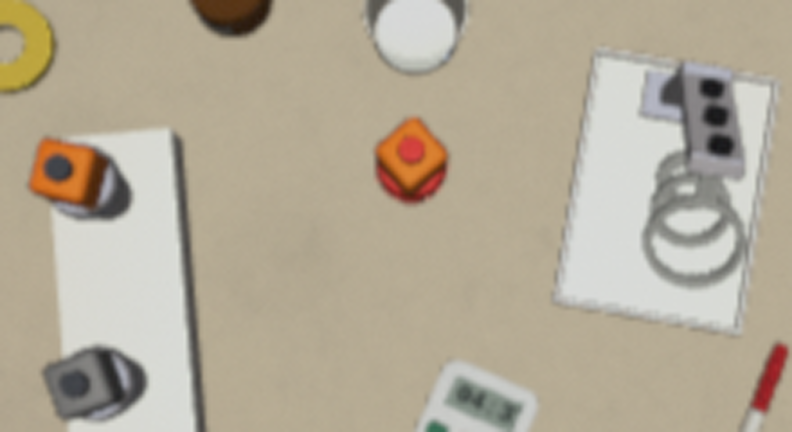

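Confirmed: the grey-bodied orange head stands in the block's far socket, upright, at (0.5716, 0.061) and yawed about -11.6°. The bare red-bodied one stands alone at (0.581, -0.118). Next I fit the ring row.

```bash
cat > fit.py <<'E'
from h import *
from scipy.optimize import least_squares
def frame(psi,tilt=np.radians(35)): return (R.from_euler('z',psi)*R.from_euler('y',-tilt)).as_matrix()
RG=[(0,.011,.019),(.036,.018,.023),(.072,.023,.028)]
def sdf(prm,P):
    L=(P-prm[:3])@frame(prm[3]); r=np.hypot(L[:,0],L[:,1]); z=L[:,2]; o=[]
    for h,a,b in RG:
        dr=np.maximum(a-r,r-b); dz=np.maximum(h-.008-z,z-h)
        o.append(np.hypot(np.maximum(dr,0),np.maximum(dz,0))+np.minimum(np.maximum(dr,dz),0))
    return np.min(np.abs(o),0),L
def fit(P,x0):
    x=np.array(x0,float)
    for t in (.02,.012,.008,.006,.006):
        s,L=sdf(x,P); m=(s<t)&(L[:,0]<.02)
        x=least_squares(lambda q:sdf(q,P[m])[0],x,loss='soft_l1',f_scale=.002).x
    s,L=sdf(x,P); m=(s<.006)&(L[:,0]<.02)
    return x,m.sum(),s[m].mean()
E
python3 - <<'E'
from fit import *
W,p,d=cloud('top'); a=W[145:240,270:350].reshape(-1,3)
W,p,d=cloud('side'); b=W[190:290,255:350].reshape(-1,3)
a=a[a[:,2]>.06]; b=b[b[:,2]>.06]
b=b[(abs(b[:,0]-.57)<.12)&(abs(b[:,1]+.28)<.06)]
print(len(a),len(b))
for n,P in(('top',a),('side',b),('both',np.r_[a,b])):
  for psi in (-.17,0):
    x,k,s=fit(P,[.6,-.28,.092,psi]); print(n,x.round(4),k,s.round(5),x[:3]+.072*frame(x[3])[:,2])
# tray edge yaw: pixel fit on tray top
E
```

```text
1019 1541
top [ 0.5609 -0.2745  0.123  -0.1306] 312 0.00185 [ 0.51999484 -0.26911969  0.1819968 ]
top [ 0.5609 -0.2745  0.123  -0.1306] 312 0.00185 [ 0.51999484 -0.26911969  0.1819968 ]
side [ 0.5816 -0.2801  0.0917 -0.1587] 619 0.00064 [ 0.54080047 -0.27360627  0.15070817]
side [ 0.5816 -0.2801  0.0917 -0.1587] 619 0.00064 [ 0.54080047 -0.27360627  0.15070817]
both [ 0.5818 -0.2799  0.0922 -0.1596] 997 0.00077 [ 0.54103985 -0.27332161  0.15118955]
both [ 0.5818 -0.2799  0.0922 -0.1596] 997 0.00077 [ 0.54103985 -0.27332161  0.15118955]
```

Ring row fit: low ring at (0.5818, -0.2799, 0.092), lean yaw -0.16, residual 0.7 mm. Now rise and turn the tool by 64.9° about vertical.

```bash
cat > plan.py <<'E'
from h import *
def delta(pos=None,rot=None):
    s=bot.sense(); T=R.from_quat(s['tcp_rot'])
    print('t',round(s['clock'],2),'tcp',s['eef_pos'].round(4),'F',np.round(s['force'],1),'grip',round(s['gripper_width'],4),round(s['grasp_force'],1),'q',s['joints'].round(2))
    if rot is not None: print(' turn units',((T.inv()*rot).as_rotvec()/.1).round(3))
    if pos is not None: print(' shift units',(T.inv().apply(np.array(pos)-s['eef_pos'])/.02).round(3))
def down(th): return R.from_euler('z',th,degrees=True)*R.from_euler('x',180,degrees=True)
E
python3 -m creep '[[0,0,-0.5,0,0,-1,1],[0,0,-0.5,0,0,-1,1],[0,0,-0.5,0,0,-1,1],[0,0,-0.5,0,0,-1,1],[0,0,-0.5,0,0,-1,1],[0,0,-0.5,0,0,-1,1],[0,0,-0.5,0,0,-1,1],[0,0,-0.5,0,0,-1,1]]'
python3 -m creep '[[0,0,0,0,0,-1,1],[0,0,0,0,0,-1,1],[0,0,0,0,0,-1,1],[0,0,0,0,0,-0.33,1],[0,0,0,0,0,0,1]]'
python3 -c "
from plan import *
delta([.5716,.061,.30],down(78.4))"
```

```text
clock: 0.77
eef_pos: [0.1454, -0.6076, 0.3026]
tcp_rot: [0.868, 0.497, 0.0, -0.0]
force: [-0.5, 1.4, 0.4]
gripper_width: 0.0866
grasp_force: 0.0
clock: 1.18
eef_pos: [0.1453, -0.6077, 0.3021]
tcp_rot: [0.775, 0.632, 0.0, -0.0]
force: [0.8, 0.2, 0.0]
gripper_width: 0.087
grasp_force: 0.0
t 1.18 tcp [ 0.1453 -0.6077  0.3021] F [0.8 0.2 0. ] grip 0.087 0.0 q [ 1.42  0.31 -0.21  1.32  0.06  1.51  1.02]
 turn units [-0.003 -0.008  0.01 ]
 shift units [37.024 14.194  0.128]
```

```bash
python3 -m creep '[[1,0.38,0,0,0,0,1],[1,0.38,0,0,0,0,1],[1,0.38,0,0,0,0,1],[1,0.38,0,0,0,0,1],[1,0.38,0,0,0,0,1],[1,0.38,0,0,0,0,1],[1,0.38,0,0,0,0,1],[1,0.38,0,0,0,0,1]]' >/dev/null
python3 -m creep '[[1,0.38,0,0,0,0,1],[1,0.38,0,0,0,0,1],[1,0.38,0,0,0,0,1],[1,0.38,0,0,0,0,1],[1,0.38,0,0,0,0,1],[1,0.38,0,0,0,0,1],[1,0.38,0,0,0,0,1],[1,0.38,0,0,0,0,1]]'
python3 -m creep '[[1,0.38,0,0,0,0,1],[1,0.38,0,0,0,0,1],[1,0.38,0,0,0,0,1],[1,0.38,0,0,0,0,1],[1,0.38,0,0,0,0,1],[1,0.38,0,0,0,0,1],[1,0.38,0,0,0,0,1],[1,0.38,0,0,0,0,1]]' >/dev/null
python3 -m creep '[[1,0.38,0,0,0,0,1],[1,0.38,0,0,0,0,1],[1,0.38,0,0,0,0,1],[1,0.38,0,0,0,0,1],[1,0.38,0,0,0,0,1],[1,0.38,0,0,0,0,1],[0,0,0,0,0,0,1],[0,0,0,0,0,0,1]]' >/dev/null
python3 - <<'E'
from plan import *
delta([.5716,.061,.30],down(78.4))
p,d,c=snap('wrist'); cv2.imwrite('pics/w1.png',p[:,:,::-1])
W,p,d=cloud('wrist'); P=W.reshape(-1,3); C=p.reshape(-1,3).astype(int)
for n,(z0,z1) in dict(head=(.19,.2025),stub=(.2045,.213)).items():
    m=(d.ravel()>0)&(P[:,2]>z0)&(P[:,2]<z1)&(np.hypot(P[:,0]-.5716,P[:,1]-.061)<.03)
    r=cv2.minAreaRect((P[m,:2]*1000).astype(np.float32)); print(n,m.sum(),P[m].mean(0).round(4),r)
E
```

```text
clock: 2.52
eef_pos: [0.3294, -0.3179, 0.3024]
tcp_rot: [0.776, 0.631, -0.0, -0.0]
force: [0.8, 0.5, 0.5]
gripper_width: 0.0872
grasp_force: 0.0
t 3.85 tcp [ 0.4898 -0.0651  0.3023] F [-0.1 -1.1 -0.7] grip 0.0869 0.0 q [ 0.83  0.06 -0.82  1.63  0.05  1.47 -0.19]
 turn units [-0.005 -0.005  0.006]
 shift units [6.997 2.74  0.118]
head 1154 [0.571  0.0604 0.1976] ((572.7304077148438, 61.30702209472656), (30.18622589111328, 30.163484573364258), 78.2776870727539)
stub 277 [0.5723 0.061  0.2082] ((572.6127319335938, 61.126522064208984), (13.24352741241455, 13.27903938293457), 54.05011749267578)
```

View pics/w1.png

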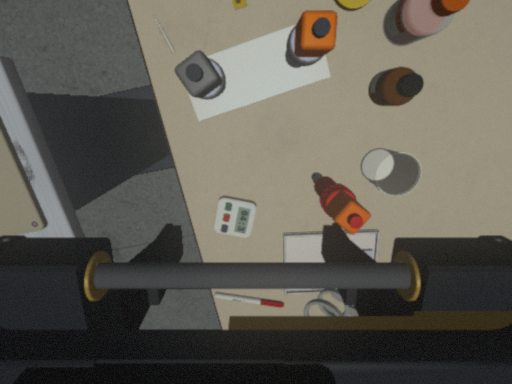

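The wrist view shows the orange head at (317,32) on the block, the grey head at (196,72), and the red look-alike at (350,213). The head centre is refined to (0.5724, 0.0612), yaw 78.3°.

```bash
python3 -m creep '[[1,0.39,0,0,0,0,1],[1,0.39,0,0,0,0,1],[1,0.39,0,0,0,0,1],[1,0.39,0,0,0,0,1],[1,0.39,0,0,0,0,1],[1,0.39,0,0,0,0,1],[1,0.39,0,0,0,0,1],[0,0,0,0,0,0,1]]' >/dev/null
python3 -m creep '[[0,0,0,0,0,0,1],[0,0,0,0,0,0,1]]' >/dev/null
python3 -c "
from plan import *
delta([.5724,.0612,.161],down(78.3))"
```

```text
t 4.73 tcp [0.5712 0.0584 0.3023] F [-0.7  1.1 -0.9] grip 0.0869 0.0 q [ 0.54  0.3  -0.9   1.43  0.24  1.52 -0.56]
 turn units [-0.004  0.01  -0.007]
 shift units [0.156 0.032 7.064]
```

```bash
python3 -m creep '[[0.16,0.03,0.9,0,0,0,1],[0,0,0.9,0,0,0,1],[0,0,0.9,0,0,0,1],[0,0,0.9,0,0,0,1],[0,0,0.9,0,0,0,1],[0,0,0.9,0,0,0,1],[0,0,0.9,0,0,0,1],[0,0,0.75,0,0,0,1]]' >/dev/null
python3 -m creep '[[0,0,0,0,0,0,1],[0,0,0,0,0,0,1]]' >/dev/null
python3 -c "
from plan import *
delta([.5724,.0612,.161],down(78.3))
p,d,c=snap('wrist'); cv2.imwrite('pics/w2.png',p[:,:,::-1])"
```

```text
t 5.57 tcp [0.5723 0.0613 0.1615] F [0.2 0.  0.7] grip 0.0874 0.0 q [ 0.52  0.39 -0.87  1.64  0.31  1.26 -0.62]
 turn units [-0.007  0.011 -0.008]
 shift units [-0.005  0.008  0.027]
```

View pics/w2.png

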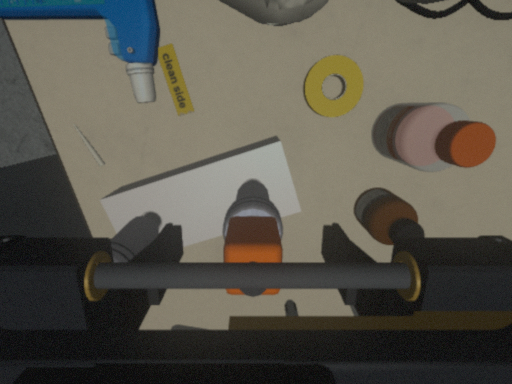

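The wrist view has the orange head (253,262) centred between the open fingers, so I close. The grip is 45 N.

```bash
python3 -m creep '[[0,0,0,0,0,0,-1],[0,0,0,0,0,0,-1],[0,0,0,0,0,0,-1],[0,0,0,0,0,0,-1],[0,0,0,0,0,0,-1],[0,0,0,0,0,0,-1],[0,0,0,0,0,0,-1],[0,0,0,0,0,0,-1]]' 45
python3 -m creep '[[0,0,0,0,0,0,-1],[0,0,-0.3,0,0,0,-1],[0,0,-0.4,0,0,0,-1],[0,0,-0.4,0,0,0,-1],[0,0,-0.4,0,0,0,-1],[0,0,-0.4,0,0,0,-1],[0,0,-0.4,0,0,0,-1],[0,0,-0.4,0,0,0,-1]]'
```

```text
clock: 6.28
eef_pos: [0.5726, 0.063, 0.1615]
tcp_rot: [0.775, 0.632, -0.0, 0.0]
force: [-0.3, 0.3, 0.1]
gripper_width: 0.0417
grasp_force: 0.0
clock: 6.95
eef_pos: [0.5727, 0.063, 0.2165]
tcp_rot: [0.775, 0.632, 0.0, 0.0]
force: [0.2, 0.4, -3.7]
gripper_width: 0.03
grasp_force: 45.0
```

The fingers closed a little late, while the arm was already rising, so the grip may sit higher on the head than planned. I raise it further and measure the shaft in the hand.

```bash
python3 -m creep '[[0,0,-0.4,0,0,0,-1],[0,0,-0.4,0,0,0,-1],[0,0,-0.4,0,0,0,-1],[0,0,0,0,0,0,-1],[0,0,0,0,0,0,-1]]'
python3 - <<'E'
from plan import *
delta([.5724,.0612,.161],down(78.3))
s=bot.sense(); x=s['eef_pos']; T=R.from_quat(s['tcp_rot']).as_matrix()
snap('side'); W,p,d=cloud('side'); P=W.reshape(-1,3)
m=(d.ravel()>0)&(np.hypot(P[:,0]-x[0],P[:,1]-x[1])<.035)&(P[:,2]<x[2]+.02)&(P[:,2]>.053)
L=(P[m]-x)@T; zz=-L[:,2]
for a in np.arange(-.16,.02,.008):
    k=(zz>a)&(zz<a+.008)
    if k.sum()>2: print(round(a+.004,3),k.sum(),'x',np.percentile(L[k,0],[2,50,98]).round(4),'y',np.percentile(L[k,1],[2,50,98]).round(4))
print(zz.min(),P[m][:,2].min())
cv2.imwrite('pics/s2.png',cv2.resize(p[60:240,170:300],None,fx=3.3,fy=3.3,interpolation=cv2.INTER_CUBIC)[:,:,::-1])
E
```

```text
clock: 7.37
eef_pos: [0.5728, 0.0631, 0.2399]
tcp_rot: [0.775, 0.632, 0.0, 0.0]
force: [0.8, 0.3, -3.5]
gripper_width: 0.0295
grasp_force: 45.0
t 7.37 tcp [0.5728 0.0631 0.2399] F [ 0.8  0.3 -3.5] grip 0.0295 45.0 q [ 0.53  0.34 -0.89  1.53  0.26  1.4  -0.58]
 turn units [ 0.007 -0.001  0.012]
 shift units [-0.095 -0.005  3.946]
-0.156 3 x [-0.0097 -0.0072 -0.0062] y [-0.0053 -0.0033 -0.0002]
-0.148 16 x [-0.0135 -0.0084 -0.0056] y [-0.0076 -0.0029  0.0053]
-0.14 20 x [-0.0137 -0.0086 -0.0032] y [-0.0093 -0.0029  0.006 ]
-0.132 19 x [-0.0119 -0.0083 -0.0028] y [-0.0092 -0.0023  0.0065]
-0.124 18 x [-0.0117 -0.0089 -0.0031] y [-0.0091 -0.0035  0.0054]
-0.116 17 x [-0.0124 -0.0086 -0.0047] y [-0.0086 -0.0026  0.0037]
-0.108 17 x [-0.0143 -0.0098 -0.0056] y [-0.0087 -0.0028  0.0033]
-0.1 14 x [-0.0131 -0.0093 -0.0052] y [-0.0085 -0.0026  0.0046]
-0.092 32 x [-0.0183 -0.0145 -0.0065] y [-0.0153 -0.0026  0.0115]
-0.084 34 x [-0.0198 -0.0151 -0.0056] y [-0.0156 -0.0036  0.0121]
-0.076 36 x [-0.0188 -0.0154 -0.0038] y [-0.0149 -0.002   0.0132]
-0.068 36 x [-0.0185 -0.0145 -0.0044] y [-0.0166 -0.0044  0.0087]
-0.06 38 x [-0.0198 -0.0144 -0.0038] y [-0.0164 -0.0064  0.0091]
-0.052 36 x [-0.0198 -0.0148 -0.0064] y [-0.016  -0.0036  0.0102]
-0.044 34 x [-0.0187 -0.0159 -0.0064] y [-0.0166 -0.0055  0.0095]
-0.036 38 x [-0.0245 -0.0194 -0.0112] y [-0.0177 -0.0037  0.0146]
-0.028 54 x [-0.0245 -0.0198 -0.0037] y [-0.0215 -0.0051  0.0151]
-0.02 52 x [-0.0247 -0.0205 -0.0056] y [-0.0217 -0.0074  0.0151]
-0.012 64 x [-0.023  -0.0164 -0.0013] y [-0.0209 -0.0034  0.0159]
-0.004 45 x [-0.0209 -0.0175 -0.0048] y [-0.0222 -0.0044  0.0104]
0.004 71 x [-0.0203 -0.0161  0.0065] y [-0.0255 -0.004   0.0213]
0.012 70 x [-0.0204 -0.0162  0.0034] y [-0.0256 -0.0038  0.0206]
0.02 39 x [-0.02   -0.0159 -0.0061] y [-0.0254 -0.0055  0.0211]
-0.15492360288347068 0.08499743029224015
```

View pics/s2.png

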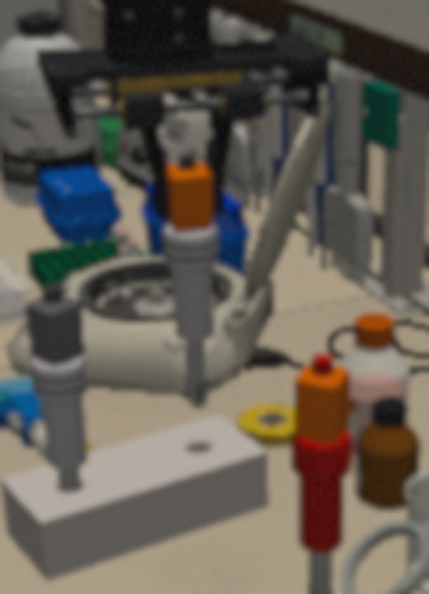

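The shaft is held straight and clear of the block (tip at crop 195,395); the TCP sits at about 156 mm from the tip. Now move between the grey shaft and the red look-alike.

```bash
cat >> plan.py <<'E'
RL=np.array([.5818,-.2799,.0920]); PSI=-.16
A=(R.from_euler('z',PSI)*R.from_euler('y',-np.radians(35))).apply([0,0,1])
def tilted(th=78.3):
    v=np.cross([0,0,1],A); return R.from_rotvec(v/np.linalg.norm(v)*np.radians(35))*down(th)
E
python3 - <<'E'
from plan import *
W,p,d=cloud('top'); w=W[165:205,220:258].reshape(-1,3); print('red top',np.percentile(w[:,2],99.5))
delta([.48,-.09,.30]); delta(RL+.273*A); 
T=down(78.3)
print(((T.inv()*tilted()).as_rotvec()/.1).round(3), T.inv().apply(RL+.273*A-[.48,-.09,.30])/.02)
E
```

```text
red top 0.20003794122267357
t 7.42 tcp [0.5726 0.0629 0.2394] F [ 0.1  0.8 -3.4] grip 0.0297 45.0 q [ 0.53  0.34 -0.89  1.53  0.26  1.4  -0.58]
 shift units [-8.422 -2.992 -3.03 ]
t 7.42 tcp [0.5726 0.0629 0.2394] F [ 0.1  0.8 -3.4] grip 0.0297 45.0 q [ 0.53  0.34 -0.89  1.53  0.26  1.4  -0.58]
 shift units [-17.033  -3.913  -3.809]
[-6.103  0.27   0.   ] [-8.61150401 -0.91196107 -0.7814254 ]
```

```bash
python3 -m creep '[[-0.4,-0.15,-0.4,0,0,0,-1],[-0.7,-0.25,-0.4,0,0,0,-1],[-0.8,-0.3,-0.4,0,0,0,-1],[-0.8,-0.3,-0.4,0,0,0,-1],[-0.8,-0.3,-0.4,0,0,0,-1],[-0.8,-0.3,-0.4,0,0,0,-1],[-0.8,-0.3,-0.4,0,0,0,-1],[-0.8,-0.3,-0.25,0,0,0,-1]]' >/dev/null
python3 -m creep '[[-0.8,-0.3,0,0,0,0,-1],[-0.8,-0.3,0,0,0,0,-1],[-0.8,-0.2,0,0,0,0,-1],[-0.8,-0.1,0,0,0,0,-1],[-0.8,-0.1,-0.1,0,0,0,-1],[-0.8,-0.1,-0.1,0,0,0,-1],[-0.8,-0.1,-0.1,0,0,0,-1],[-0.8,-0.1,-0.1,0,0,0,-1]]'
python3 -m creep '[[-0.8,-0.1,-0.1,0,0,0,-1],[-0.8,-0.1,-0.1,0,0,0,-1],[-0.8,-0.1,-0.1,0,0,0,-1],[-0.8,-0.1,-0.1,0,0,0,-1],[-0.8,-0.1,-0.1,0,0,0,-1],[-0.4,-0.1,0,0,0,0,-1],[0,0,0,0,0,0,-1],[0,0,0,0,0,0,-1]]' >/dev/null
python3 -c "
from plan import *
delta(RL+.273*A,tilted())"
```

```text
clock: 8.75
eef_pos: [0.4536, -0.1647, 0.3088]
tcp_rot: [0.775, 0.632, -0.0, 0.0]
force: [1.3, 0.2, -3.7]
gripper_width: 0.0295
grasp_force: 45.0
t 9.42 tcp [ 0.4248 -0.2472  0.3185] F [-0.4  0.5 -3.3] grip 0.0299 45.0 q [ 1.08  0.04 -0.65  1.61  0.02  1.5   0.22]
 turn units [-6.104  0.263  0.007]
 shift units [-0.356  0.195  0.142]
```

```bash
python3 -m creep '[[-0.1,0,0,-0.4,0,0,-1],[-0.1,0,0,-0.5,0,0,-1],[-0.1,0,0,-0.5,0,0,-1],[0,0,0,-0.5,0.05,0,-1],[0,0,0,-0.5,0.05,0,-1],[0,0,0,-0.5,0.05,0,-1],[0,0,0,-0.5,0.05,0,-1],[0,0,0,-0.5,0,0,-1]]' >/dev/null
python3 -m creep '[[0,0,0,-0.5,0,0,-1],[0,0,0,-0.5,0.05,0,-1],[0,0,0,-0.5,0,0,-1],[0,0,0,-0.5,0,0,-1],[0,0,0,-0.2,0,0,-1],[0,0,0,0,0,0,-1],[0,0,0,0,0,0,-1]]' >/dev/null
cat > see.py <<'E'
from plan import *
from scipy.optimize import least_squares
def see(side=True):
    delta(RL+.273*A,tilted())
    s=bot.sense(); x=s['eef_pos']; T=R.from_quat(s['tcp_rot']).as_matrix()
    snap('side'); W,p,d=cloud('side'); P=W.reshape(-1,3)
    L=(P-x)@T; h=-L[:,2]   # height along shaft rel. TCP
    m=(d.ravel()>0)&(np.hypot(L[:,0],L[:,1])<.028)
    B=L[m&(h>-.088)&(h<-.044)]; C=L[m&(h>-.144)&(h<-.102)]
    def res(q):
        f=lambda P,r:np.hypot(P[:,0]-q[0]-q[2]*(P[:,2]-.1),P[:,1]-q[1]-q[3]*(P[:,2]-.1))-r
        return np.r_[f(B,.015),f(C,.008)]
    q=least_squares(res,[0,0,0,0],loss='soft_l1',f_scale=.001).x
    print('shaft in tool: off',(q[:2]*1e3).round(2),'slope',q[2:].round(4),len(B),len(C))
    prof=[(round(a,3),int((m&(h>a)&(h<a+.004)).sum())) for a in np.arange(-.17,-.14,.004)]; print(prof)
    F=R.from_matrix(np.array((R.from_euler('z',PSI)*R.from_euler('y',-np.radians(35))).as_matrix()))
    for n,zt in(('sh',.096),('tip',.156)):
        w=x+T@np.array([q[0]+q[2]*(zt-.1),q[1]+q[3]*(zt-.1),zt]); print(n,'in ring_low',(F.inv().apply(w-RL)*1e3).round(1))
    ax=T@np.array([-q[2],-q[3],-1]); ax/=np.linalg.norm(ax); print('ang deg',np.degrees(np.arccos(ax@A)).round(2))
    return p
E
python3 - <<'E'
from see import *
p=see()
cv2.imwrite('pics/s3.png',cv2.resize(p[120:300,240:370],None,fx=3.3,fy=3.3,interpolation=cv2.INTER_CUBIC)[:,:,::-1])
E
```

```text
t 10.67 tcp [ 0.424  -0.2526  0.3184] F [ 0.7 -0.2 -2.9] grip 0.0293 45.0 q [ 1.12 -0.39 -0.36  2.08 -0.57  0.97  0.76]
 turn units [-0.018  0.005  0.023]
 shift units [-0.089  0.069  0.217]
shaft in tool: off [-2.55 -1.08] slope [-0.0003  0.0065] 448 201
[(np.float64(-0.17), 0), (np.float64(-0.166), 0), (np.float64(-0.162), 0), (np.float64(-0.158), 0), (np.float64(-0.154), 7), (np.float64(-0.15), 15), (np.float64(-0.146), 20), (np.float64(-0.142), 15)]
sh in ring_low [ -2.7  -0.7 181.3]
tip in ring_low [ -2.4  -0.8 121.3]
ang deg 0.27
```

View pics/s3.png

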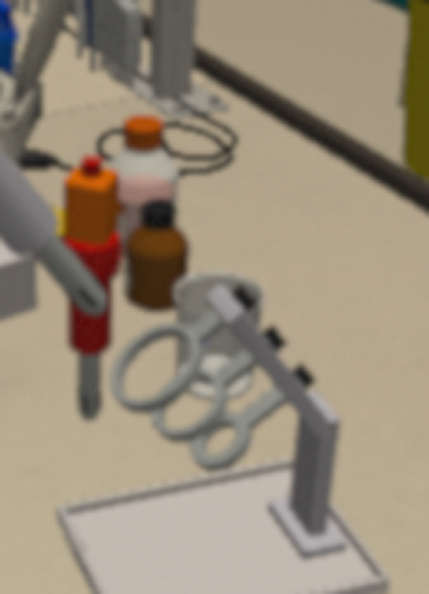

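The shaft tip (crop 90,295) points at the top ring; it is aligned to 0.3° with a 2.5 mm offset. I correct that and advance about 44 mm along the axis, stopping just short of the top ring, then recheck.

```bash
python3 -m creep '[[0.04,0.06,0.2,0,0,0,-1],[0,0.06,0.3,0,0,0,-1],[0,0,0.4,0,0,0,-1],[0,0,0.4,0,0,0,-1],[0,0,0.4,0,0,0,-1],[0,0,0.3,0,0,0,-1],[0,0,0.2,0,0,0,-1],[0,0,0,0,0,0,-1]]' >/dev/null
python3 -m creep '[[0,0,0,0,0,0,-1],[0,0,0,0,0,0,-1]]'
python3 -c "
from see import *
see()"
```

```text
clock: 11.55
eef_pos: [0.4508, -0.2573, 0.2842]
tcp_rot: [0.739, 0.602, 0.199, 0.225]
force: [-1.1, 0.5, -3.0]
gripper_width: 0.0297
grasp_force: 45.0
t 11.55 tcp [ 0.4508 -0.2573  0.2842] F [-1.1  0.5 -3. ] grip 0.0297 45.0 q [ 1.11 -0.32 -0.41  2.1  -0.56  0.85  0.75]
 turn units [0.001 0.014 0.011]
 shift units [-0.076 -0.063 -1.965]
shaft in tool: off [-2.49 -1.07] slope [-0.0012  0.0032] 403 180
[(np.float64(-0.17), 35), (np.float64(-0.166), 104), (np.float64(-0.162), 53), (np.float64(-0.158), 1), (np.float64(-0.154), 7), (np.float64(-0.15), 14), (np.float64(-0.146), 18), (np.float64(-0.142), 14)]
sh in ring_low [ 1.000e-01 -1.200e+00  1.377e+02]
tip in ring_low [ 0.3 -1.3 77.7]
ang deg 0.24
```

```bash
python3 -m creep '[[0.06,0,0.2,0,0,0,-1],[0,0,0.3,0,0,0,-1],[0,0,0.3,0,0,0,-1],[0,0,0.3,0,0,0,-1],[0,0,0.3,0,0,0,-1],[0,0,0.3,0,0,0,-1],[0,0,0.3,0,0,0,-1],[0,0,0.3,0,0,0,-1]]'
python3 -m creep '[[0,0,0.3,0,0,0,-1],[0,0,0.2,0,0,0,-1],[0,0,0.1,0,0,0,-1],[0,0,0,0,0,0,-1],[0,0,0,0,0,0,-1]]'
python3 -c "
from see import *
see()"
```

```text
clock: 12.27
eef_pos: [0.4774, -0.2603, 0.2456]
tcp_rot: [0.739, 0.602, 0.199, 0.225]
force: [-1.3, -0.1, -3.8]
gripper_width: 0.0295
grasp_force: 45.0
clock: 12.68
eef_pos: [0.4838, -0.2614, 0.2365]
tcp_rot: [0.739, 0.602, 0.199, 0.225]
force: [0.5, 1.0, -3.3]
gripper_width: 0.0297
grasp_force: 45.0
t 12.68 tcp [ 0.4838 -0.2614  0.2365] F [ 0.5  1.  -3.3] grip 0.0297 45.0 q [ 1.09 -0.21 -0.48  2.12 -0.54  0.71  0.72]
 turn units [-0.003  0.011  0.011]
 shift units [-0.141 -0.056 -4.875]
shaft in tool: off [-3.76  0.51] slope [-0.0395  0.0448] 343 392
[(np.float64(-0.17), 0), (np.float64(-0.166), 0), (np.float64(-0.162), 0), (np.float64(-0.158), 0), (np.float64(-0.154), 2), (np.float64(-0.15), 26), (np.float64(-0.146), 71), (np.float64(-0.142), 132)]
sh in ring_low [ 1.4 -1.  79.5]
tip in ring_low [ 3.9 -3.6 19.5]
ang deg 3.45
```

The wobble in this fit comes from ring pixels inside the shaft window. The TCP pose itself is on the same line and there is no contact force. Continue gently.

```bash
python3 -m creep '[[0.02,0,0.2,0,0,0,-1],[0,0,0.25,0,0,0,-1],[0,0,0.25,0,0,0,-1],[0,0,0.25,0,0,0,-1],[0,0,0.2,0,0,0,-1],[0,0,0.15,0,0,0,-1],[0,0,0,0,0,0,-1]]'
python3 -c "
from plan import *
delta(RL+.096*A,tilted())"
```

```text
clock: 13.32
eef_pos: [0.4987, -0.2632, 0.2143]
tcp_rot: [0.74, 0.603, 0.199, 0.224]
force: [-0.8, 0.1, -3.6]
gripper_width: 0.0296
grasp_force: 45.0
t 13.32 tcp [ 0.4987 -0.2632  0.2143] F [-0.8  0.1 -3.6] grip 0.0296 45.0 q [ 1.09 -0.15 -0.5   2.13 -0.52  0.64  0.71]
 turn units [-0.012  0.004  0.008]
 shift units [-0.164 -0.026  2.638]
```

```bash
python3 -m creep '[[-0.03,0.02,0.15,0,0,0,-1],[0,0,0.2,0,0,0,-1],[0,0,0.25,0,0,0,-1],[0,0,0.25,0,0,0,-1],[0,0,0.25,0,0,0,-1],[0,0,0.25,0,0,0,-1],[0,0,0.2,0,0,0,-1],[0,0,0.1,0,0,0,-1]]'
python3 -m creep '[[0,0,0.1,0,0,0,-1],[0,0,0.1,0,0,0,-1],[0,0,0.1,0,0,0,-1],[0,0,0,0,0,0,-1]]'
python3 -c "
from plan import *
delta(RL+.096*A,tilted())"
```

```text
clock: 13.98
eef_pos: [0.5176, -0.2669, 0.1875]
tcp_rot: [0.739, 0.602, 0.199, 0.225]
force: [-0.2, -0.4, -3.6]
gripper_width: 0.0297
grasp_force: 45.0
clock: 14.32
eef_pos: [0.5209, -0.2676, 0.1831]
tcp_rot: [0.739, 0.602, 0.199, 0.225]
force: [0.2, -1.0, -4.1]
gripper_width: 0.0294
grasp_force: 45.0
t 14.32 tcp [ 0.5209 -0.2676  0.1831] F [ 0.2 -1.  -4.1] grip 0.0294 45.0 q [ 1.08 -0.06 -0.54  2.12 -0.47  0.54  0.67]
 turn units [-0.004  0.01   0.01 ]
 shift units [-0.123 -0.066  0.712]
```

```bash
python3 -m creep '[[0,0.01,0.08,0,0,0,-1],[0,0,0.08,0,0,0,-1],[0,0,0.08,0,0,0,-1],[0,0,0.08,0,0,0,-1],[0,0,0.08,0,0,0,-1],[0,0,0.08,0,0,0,-1],[0,0,0,0,0,0,-1]]'
python3 -m creep '[[0,0,0.05,0,0,0,-1],[0,0,0.05,0,0,0,-1],[0,0,0,0,0,0,-1]]'
python3 -c "
from plan import *
delta(RL+.096*A,tilted())"
```

```text
clock: 14.9
eef_pos: [0.5265, -0.2685, 0.1753]
tcp_rot: [0.739, 0.602, 0.199, 0.225]
force: [0.5, -0.0, -3.1]
gripper_width: 0.0298
grasp_force: 45.0
clock: 15.15
eef_pos: [0.5276, -0.2687, 0.1738]
tcp_rot: [0.739, 0.602, 0.199, 0.225]
force: [0.2, 0.1, -1.9]
gripper_width: 0.0298
grasp_force: 45.0
t 15.15 tcp [ 0.5276 -0.2687  0.1738] F [ 0.2  0.1 -1.9] grip 0.0298 45.0 q [ 1.07 -0.03 -0.54  2.12 -0.46  0.51  0.66]
 turn units [-0.004  0.01   0.01 ]
 shift units [-0.123 -0.078  0.137]
```

```bash
python3 -m creep '[[0,0,0.04,0,0,0,-1],[0,0,0,0,0,0,-1],[0,0,0,0,0,0,-1]]'
python3 -m creep '[[0,0,0.04,0,0,0,-1],[0,0,0,0,0,0,-1],[0,0,0,0,0,0,-1]]'
python3 -m creep '[[0,0,0.04,0,0,0,-1],[0,0,0,0,0,0,-1],[0,0,0,0,0,0,-1]]'
python3 -c "
from plan import *
delta(RL+.096*A,tilted())"
```

```text
clock: 15.4
eef_pos: [0.528, -0.2688, 0.1733]
tcp_rot: [0.739, 0.602, 0.199, 0.225]
force: [-0.6, -0.5, -2.9]
gripper_width: 0.0295
grasp_force: 45.0
clock: 15.65
eef_pos: [0.5285, -0.2689, 0.1727]
tcp_rot: [0.739, 0.602, 0.199, 0.225]
force: [-0.3, -0.2, -3.2]
gripper_width: 0.0298
grasp_force: 45.0
clock: 15.9
eef_pos: [0.5289, -0.269, 0.172]
tcp_rot: [0.739, 0.602, 0.199, 0.225]
force: [0.5, -0.1, -3.6]
gripper_width: 0.0291
grasp_force: 45.0
t 15.9 tcp [ 0.5289 -0.269   0.172 ] F [ 0.5 -0.1 -3.6] grip 0.0291 45.0 q [ 1.07 -0.02 -0.55  2.12 -0.45  0.51  0.65]
 turn units [-0.003  0.011  0.01 ]
 shift units [-0.12  -0.081  0.023]
```

```bash
python3 -m creep '[[0,0,0.04,0,0,0,-1],[0,0,0,0,0,0,-1],[0,0,0,0,0,0,-1]]' | grep -E "eef|force"
python3 -m creep '[[0,0,0.04,0,0,0,-1],[0,0,0,0,0,0,-1],[0,0,0,0,0,0,-1]]' | grep -E "eef|force"
python3 -m creep '[[0,0,0.04,0,0,0,-1],[0,0,0,0,0,0,-1],[0,0,0,0,0,0,-1]]'| grep -E "eef|force"
```

```text
eef_pos: [0.5294, -0.2691, 0.1713]
force: [-0.1, 0.5, -3.7]
grasp_force: 45.0
eef_pos: [0.5299, -0.2691, 0.1707]
force: [-0.2, 0.6, -3.2]
grasp_force: 45.0
eef_pos: [0.5304, -0.2693, 0.1703]
force: [-2.5, 1.5, 0.2]
grasp_force: 45.0
```

Contact: the force changed by about 4 N, directed up the ring axis, where the shoulder should meet the ring. One small step to confirm.

```bash
python3 -m creep '[[0,0,0.03,0,0,0,-1],[0,0,0,0,0,0,-1],[0,0,0,0,0,0,-1]]' | grep -E "eef|force"
python3 - <<'E'
from see import *
p=see()
cv2.imwrite('pics/s4.png',cv2.resize(p[150:300,240:370],None,fx=4,fy=4,interpolation=cv2.INTER_CUBIC)[:,:,::-1])
E
```

```text
eef_pos: [0.5305, -0.2695, 0.1703]
force: [-14.1, 4.8, 11.2]
grasp_force: 45.0
t 16.9 tcp [ 0.5305 -0.2695  0.1703] F [-14.1   4.8  11.2] grip 0.0296 45.0 q [ 1.07 -0.02 -0.55  2.11 -0.45  0.5   0.65]
 turn units [-0.001  0.017  0.013]
 shift units [-0.121 -0.098 -8.943]
shaft in tool: off [-2.76 -1.03] slope [ 0.0179 -0.011 ] 394 95
[(np.float64(-0.17), 18), (np.float64(-0.166), 18), (np.float64(-0.162), 11), (np.float64(-0.158), 16), (np.float64(-0.154), 3), (np.float64(-0.15), 6), (np.float64(-0.146), 12), (np.float64(-0.142), 14)]
sh in ring_low [ 0.9 -0.9 -1.9]
tip in ring_low [  0.3   0.1 -61.9]
ang deg 1.13
```

View pics/s4.png

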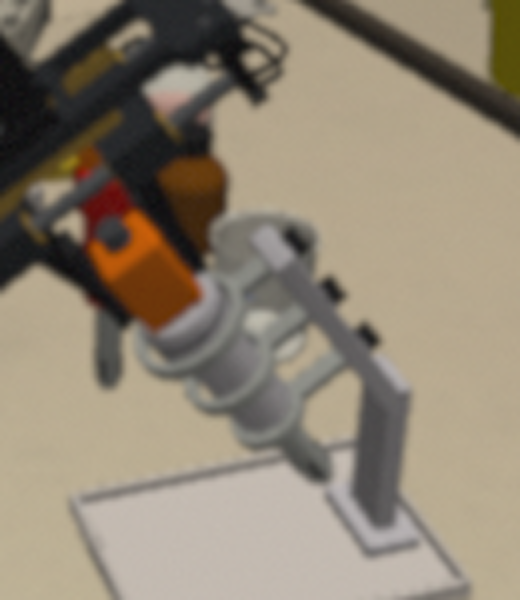

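The picture shows the shoulder on the lowest ring (crop 265,430), the tip out below it (315,465) and the collar in the top ring. Relieve the push, open gently, and back out along the axis.

```bash
python3 -m creep '[[0,0,-0.03,0,0,0,-1],[0,0,0,0,0,0,-1]]' | grep -E "eef|force"
python3 -m creep '[[0,0,0,0,0,0,-0.2],[0,0,0,0,0,0,-0.1],[0,0,0,0,0,0,0.2],[0,0,0,0,0,0,0.5],[0,0,0,0,0,0,0.5],[0,0,0,0,0,0,0.5],[0,0,0,0,0,0,0.5],[0,0,0,0,0,0,0.5]]'
python3 -m creep '[[0,0,-0.2,0,0,0,0.5],[0,0,-0.4,0,0,0,0.5],[0,0,-0.5,0,0,0,0.5],[0,0,-0.5,0,0,0,0.5],[0,0,-0.5,0,0,0,0.5],[0,0,-0.5,0,0,0,0.5],[0,0,-0.5,0,0,0,0.5],[0,0,-0.5,0,0,0,0.5]]'
python3 -m creep '[[0,0,-0.5,0,0,0,0.5],[0,0,-0.3,0,0,0,0.5],[0,0,0,0,0,0,0.5],[0,0,0,0,0,0,0.5]]' >/dev/null
python3 - <<'E'
from plan import *
delta()
snap('side'); W,p,d=cloud('side'); P=W.reshape(-1,3)
F=R.from_euler('z',PSI)*R.from_euler('y',-np.radians(35))
L=F.inv().apply(P-RL); r=np.hypot(L[:,0],L[:,1]); ok=d.ravel()>0
for a,b,rad in((.002,.026,.015),(.040,.052,.015),(.066,.084,.02),(-.046,-.014,.008)):
    m=ok&(r<.024)&(L[:,2]>a)&(L[:,2]<b); q=L[m]
    from scipy.optimize import least_squares
    s=least_squares(lambda c:np.hypot(q[:,0]-c[0],q[:,1]-c[1])-rad,[0,0],loss='soft_l1',f_scale=.001).x
    print(a,m.sum(),(s*1e3).round(1))
o=ok&(r<.03)&(p.reshape(-1,3)[:,0].astype(int)-p.reshape(-1,3)[:,2]>60)&(L[:,2]>.07)
print('orange head z (expect 85..128):',np.percentile(L[o,2],[1,99]))
m=ok&(r<.012)&(L[:,2]<-.02); print('tip z (expect -60)',np.percentile(L[m,2],1))
cv2.imwrite('pics/s5.png',cv2.resize(p[100:300,140:380],None,fx=3,fy=3,interpolation=cv2.INTER_CUBIC)[:,:,::-1])
E
```

```text
eef_pos: [0.5303, -0.2693, 0.1703]
force: [-3.8, 0.5, 2.3]
grasp_force: 45.0
clock: 17.78
eef_pos: [0.5304, -0.2693, 0.1702]
tcp_rot: [0.739, 0.602, 0.199, 0.225]
force: [-0.5, 0.0, 0.4]
gripper_width: 0.0635
grasp_force: 0.0
clock: 18.45
eef_pos: [0.489, -0.2625, 0.2306]
tcp_rot: [0.739, 0.602, 0.199, 0.226]
force: [0.5, -0.4, -0.8]
gripper_width: 0.0655
grasp_force: 0.0
t 18.78 tcp [ 0.4805 -0.2612  0.2427] F [0.9 0.4 0.1] grip 0.0654 0.0 q [ 1.1  -0.22 -0.47  2.12 -0.55  0.72  0.73]
0.002 110 [-0.  -0.3]
0.04 72 [-2.  -0.1]
0.066 205 [-3.2  0.2]
-0.046 89 [ 2.5 -0.3]
orange head z (expect 85..128): [0.0901619  0.12974739]
tip z (expect -60) -0.09854731347805262
```

View pics/s5.png

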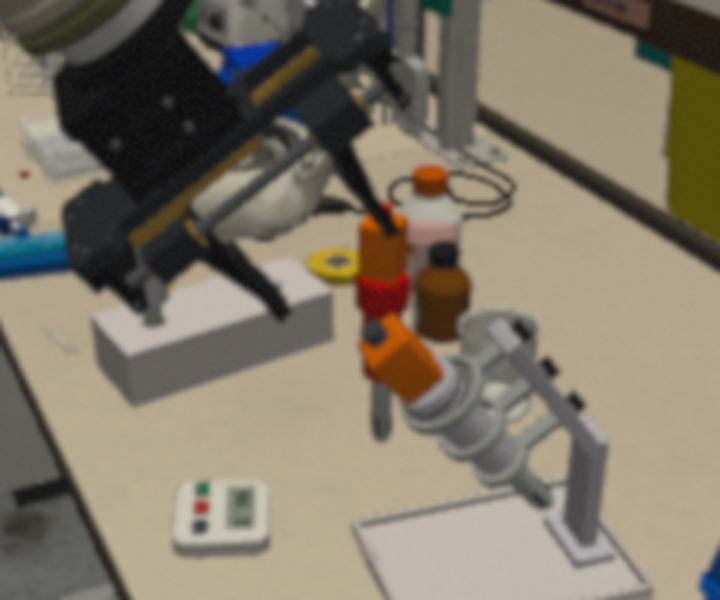

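The shaft hangs seated: shoulder within about 1 mm of the ring centre, leaning about 3°, gripper clear. Handing in.

```bash
python3 -c "
from workcell import bot
print(bot.close_job())"
```

```text
the job is handed in; nothing more can be done
None
```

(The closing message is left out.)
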